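# Sort sealed cylinders by weight

### The job

Three sealed cylinders that look alike got mixed up: one is empty (about 190 g), one holds a plastic piston (about 410 g) and one a steel piston (about 790 g). Tell them apart by their weight as you lift them by the stem, and set each down gently, standing upright on the floor of its bin: the empty one in the red bin, the one with the plastic piston in the yellow bin, the one with the steel piston in the blue bin. Do not drop or tip over a cylinder, and leave the other things on the bench where they stand.

Things in the scene. Friction and masses are not known exactly. Their poses are not given: they have to be found in the camera images.
- cylinder_a: one of three sealed cylinders alike outside: upright aluminium can 62 mm diameter, black end caps, shoulder 118 mm above its foot, and on top a round steel stem 24 mm diameter, 38 mm tall (156 mm overall) to grip. Starts on the table. Origin: centre of its underside, z up. Its contents are loose by 3 mm and change from run to run: 190, 410 or 790 g in all (within 10 %), one of each
- cylinder_b: one of three sealed cylinders alike outside: upright aluminium can 62 mm diameter, black end caps, shoulder 118 mm above its foot, and on top a round steel stem 24 mm diameter, 38 mm tall (156 mm overall) to grip. Starts on the table. Origin: centre of its underside, z up. Its contents are loose by 3 mm and change from run to run: 190, 410 or 790 g in all (within 10 %), one of each
- cylinder_c: one of three sealed cylinders alike outside: upright aluminium can 62 mm diameter, black end caps, shoulder 118 mm above its foot, and on top a round steel stem 24 mm diameter, 38 mm tall (156 mm overall) to grip. Starts on the table. Origin: centre of its underside, z up. Its contents are loose by 3 mm and change from run to run: 190, 410 or 790 g in all (within 10 %), one of each
- bin_red: black parts bin with red floor liner and red strips on its rim, for the empty cylinder (lightest); fixed. 189 mm long (x), 129 wide (y), 101 high, front lip (-x) 50 high. Origin: centre of the underside. Its flat inner floor lies at z = 8 mm and spans x -65 to +80, y -48 to +48 mm in the bin's frame
- bin_yellow: black parts bin with yellow floor liner and yellow strips on its rim, for the cylinder with a plastic piston (middle weight); fixed. 189 mm long (x), 129 wide (y), 101 high, front lip (-x) 50 high. Origin: centre of the underside. Its flat inner floor lies at z = 8 mm and spans x -65 to +80, y -48 to +48 mm in the bin's frame
- bin_blue: black parts bin with blue floor liner and blue strips on its rim, for the cylinder with a steel piston (heaviest); fixed. 189 mm long (x), 129 wide (y), 101 high, front lip (-x) 50 high. Origin: centre of the underside. Its flat inner floor lies at z = 8 mm and spans x -65 to +80, y -48 to +48 mm in the bin's frame
- spring_unit: assembled spring unit, white disc over a coil spring, 65 mm diameter, 147 mm tall; bystander, leave it where it stands; origin: centre of its underside
- piston: white plastic piston with a black seal at its foot and a steel stem, 65 mm diameter, 103 mm tall; bystander, leave it where it stands; origin: centre of its underside
- bottle: small red bottle with a black nozzle, 36 mm diameter, 104 mm tall; bystander, leave it where it stands; origin: centre of its underside
There are look-alikes about, which are no part of the job. What is shaped like the cylinder_b but brown is not meant.

How it is judged:
At the end, for the whole second after the job is handed in: Every cylinder stands upright (within 7 degrees), at rest, on the floor of a bin, carried by that bin: the lightest (resting on it with under 3.0 N) in red, the middle one (3.0 to 5.8 N) in yellow, the heaviest (over 5.8 N) in blue (((contact force between cylinder_a and bin_red between 0.5 and 3 N and z of cylinder_a in the frame of bin_red below 0.02 m and horizontal distance between cylinder_a and bin_red below 0.07 m) or (contact force between cylinder_a and bin_yellow between 3 and 5.8 N and z of cylinder_a in the frame of bin_yellow below 0.02 m and horizontal distance between cylinder_a and bin_yellow below 0.07 m) or (contact force between cylinder_a and bin_blue above 5.8 N and z of cylinder_a in the frame of bin_blue below 0.02 m and horizontal distance between cylinder_a and bin_blue below 0.07 m)) and angle between each of cylinder_a, cylinder_b, cylinder_c's own z axis and vertical below 0.12 rad and linear speed of each of cylinder_a, cylinder_b, cylinder_c below 0.02 m/s and ((contact force between cylinder_b and bin_red between 0.5 and 3 N and z of cylinder_b in the frame of bin_red below 0.02 m and horizontal distance between cylinder_b and bin_red below 0.07 m) or (contact force between cylinder_b and bin_yellow between 3 and 5.8 N and z of cylinder_b in the frame of bin_yellow below 0.02 m and horizontal distance between cylinder_b and bin_yellow below 0.07 m) or (contact force between cylinder_b and bin_blue above 5.8 N and z of cylinder_b in the frame of bin_blue below 0.02 m and horizontal distance between cylinder_b and bin_blue below 0.07 m)) and ((contact force between cylinder_c and bin_red between 0.5 and 3 N and z of cylinder_c in the frame of bin_red below 0.02 m and horizontal distance between cylinder_c and bin_red below 0.07 m) or (contact force between cylinder_c and bin_yellow between 3 and 5.8 N and z of cylinder_c in the frame of bin_yellow below 0.02 m and horizontal distance between cylinder_c and bin_yellow below 0.07 m) or (contact force between cylinder_c and bin_blue above 5.8 N and z of cylinder_c in the frame of bin_blue below 0.02 m and horizontal distance between cylinder_c and bin_blue below 0.07 m))); the robot touches nothing.
It fails at once if a cylinder is set down hard (more than 60 N on a bin) or let drop (falling at over 0.5 m/s, about 13 mm of free fall) ((contact force between the fingers and cylinder_a below 0.3 N and linear speed of cylinder_a above 0.5 m/s) or (contact force between the fingers and cylinder_b below 0.3 N and linear speed of cylinder_b above 0.5 m/s) or (contact force between the fingers and cylinder_c below 0.3 N and linear speed of cylinder_c above 0.5 m/s) or contact force between any of cylinder_a, cylinder_b, cylinder_c and bin_red above 60 N or contact force between any of cylinder_a, cylinder_b, cylinder_c and bin_yellow above 60 N or contact force between any of cylinder_a, cylinder_b, cylinder_c and bin_blue above 60 N).
It fails at once if a cylinder is tipped over (35 degrees) (angle between any of cylinder_a, cylinder_b, cylinder_c's own z axis and vertical above 0.6 rad).
It fails at once if the spring unit, the white piston or the red bottle is pushed more than 20 mm (distance of any of spring_unit, piston, bottle from where it was at the start of the episode above 0.02 m).
It also fails if it takes over 72 s, if anything falls off the work surface, if the arm or the gripper's body presses on something with over 40 N, if the wrist force passes 120 N, or if a joint passes its speed limit or range.

### The arm

A 6-joint arm with a two-finger parallel gripper is mounted at the origin on a cart in front of the work surface, level with it; the furniture and walls round the work are solid. World frame = base frame: x ahead of the robot, y to its left, z up, the work surface at z = 0. Lengths are in m, angles in rad, forces in N, time in s.
With the tool pointing down it reaches from about 0.35 to 0.775 m from the base axis. Payload 7.3 kg.
Tool frame: the origin (TCP) lies where the fingers leave the gripper's body, on its centre line; the fingertips stand 66 mm ahead of it and the grasp point (between the pads) lies 47 mm ahead of it (robot.tips_ahead is the distance from the TCP to the fingertips, in m); z points along the fingers, y is the line along which they close (so a half turn about z gives the same grasp; the last joint's range is limited). The gripper opens to 92 mm and grips with 3 to 60 N. Pads are 19 mm wide; open, the fingers measure 130 mm over their backs; the gripper's body (75 mm by 190 mm) begins 47 mm behind the grasp point.
Start: joints at [-1.274, 0.342, 1.524, -0, 1.275, -0.146], TCP at [0.225, -0.474, 0.292] pointing down, gripper open.
Joint ranges: [-2.53, 2.53], [-0.77, 2.02], [0.04, 2.7], [-1, 4.14], [0.28, 2.66], [-3.11, 3.11]. Speed limits (rad/s): [2.57, 2.57, 3.14, 3.14, 3.14, 3.14].

### API

Orientations are given as [roll, pitch, yaw] about the fixed x, y, z axes, in that order (R = Rz(yaw) Ry(pitch) Rx(roll)).
In Python, from cell import robot gives the robot as it stands.
- The arm moves only by the shell command python3 -m inch 'ROWS' [FORCE]. ROWS is a JSON object of lists of equal length, an entry for each row: "travel": the shift along the tool's x, y, z in mm, a list of three; "turn": the turn about the tool's z in units of 5 degrees (1.0 is 5 degrees); "claw": the closure, from -1 (fully open) to 1 (shut). A call has 1 to 12 rows; each row is the pose to reach, as a shift and turn from the pose commanded when the call began, along the tool's axes at that moment; what a row does not reach only later rows make up. A row lasts 1/10 s, in which the tool goes at most 50 mm and 8.59 degrees, less where a joint would pass 70% of its speed; a pose out of reach is approached as far as the arm can. A call with a gripper value outside its range is refused whole. The fingers move at their own pace and stop on an object; FORCE is the grip in N (left out, the last holds). Time passes only in rows, so rows that repeat a pose let the fingers close. It gives the time, the measured TCP pose, the force, the opening and the grip force at its end, in the units of the state.
- robot.observe(): the state, without advancing time (a new reading comes with each control period).
- robot.read_camera(name): name is "side" or "top"; returns a dict with "pixels" (480x640x3 uint8, red, green, blue), "fx", "fy", "cx", "cy" (pixels), "cam_to_world" (4x4, takes a point from camera to world coordinates). Camera axes: x right, y down, z forward; pixel columns grow to the right and rows downward; lengths in m; the calibration is good to about 2 mm. A picture is of the moment at which its call begins. There is no depth.
- robot.hand_in(): hands the job in; it is judged then, once.
The state is a dict: "time": time; "qpos": joint angles; "qvel": joint speeds; "joint_efforts": joint torques, N m; "tool_pos": TCP position; "tool_rot": TCP orientation; "contact_force": force on the tool from outside, world axes, zero at the start; "torque": the same for the moment, N m; "opening": finger opening in m; "grip_force": force on a finger pad.
Only numpy, scipy, OpenCV 4.12 (cv2) and the standard library are available. Lean on these libraries where they do the work, as an engineer would, in place of code of your own. Each camera call takes 0.05 s, during which the arm holds its last target. There are 200 camera calls.

## Working session

There is one attempt and no reset: what is moved stays moved. The work goes in short steps, Python scripts to look and compute and a shell command to move; the robot and the scene stay as the last step left them, time stands still between calls to the robot, and variables do not carry over. Pictures are saved under pics/ and viewed, at most 10 in all, crops included, and the job is handed in when it is done.

```bash
mkdir -p pics; python3 - <<'E'
from cell import robot
import cv2,json
for n in("top","side"):
    d=robot.read_camera(n); cv2.imwrite(f"pics/{n}0.png",d["pixels"][:,:,::-1])
    print(n,d["fx"],d["fy"],d["cx"],d["cy"],d["cam_to_world"])
print(robot.observe())
E
```

```text
top 496.5153393568244 496.5153393568244 322.9497287042367 239.3234820699982 [[ 0.01831688 -0.98842528  0.15059868  0.32488776]
 [-0.99969622 -0.02058984 -0.01354725  0.07749952]
 [ 0.01649125 -0.15030478 -0.98850216  1.1112254 ]
 [ 0.          0.          0.          1.        ]]
side 515.7335975042236 515.7335975042236 321.25331009727137 241.94798187906602 [[-0.82704766 -0.34542831  0.44347655  0.00459629]
 [-0.56172492  0.4778389  -0.67537775  0.80615456]
 [ 0.02138424 -0.80768141 -0.58923123  0.71801135]
 [ 0.          0.          0.          1.        ]]
{'time': 0.1, 'qpos': array([-1.27405177e+00,  3.42641013e-01,  1.52489086e+00,  7.05818415e-06,
        1.27541926e+00, -1.45991883e-01]), 'qvel': array([-6.39601338e-05, -2.15854813e-03, -3.41976389e-03,  9.36065041e-04,
        1.14071943e-03, -1.85693052e-03]), 'joint_efforts': array([ 3.82853817e-03, -4.32003665e+01, -2.44696641e+01,  7.20972405e-02,
        5.25419530e-02, -4.64104096e-05]), 'tool_pos': array([ 0.22486381, -0.47411083,  0.29163135]), 'tool_rot': array([-3.14024961e+00, -2.04301368e-04,  4.42734247e-01]), 'contact_force': array([-0.84042118, -0.98326709,  0.36288668]), 'torque': array([ 0.01439807, -0.02601641,  0.00518195]), 'grip_force': 0.0, 'opening': 0.09177234288850801}
```

View pics/top0.png

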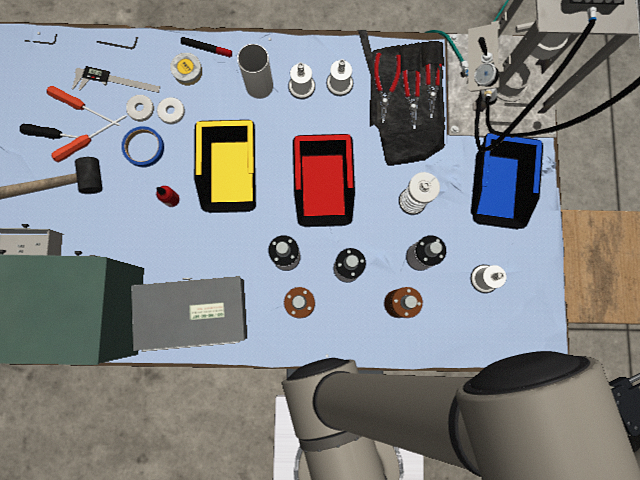

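View pics/side0.png

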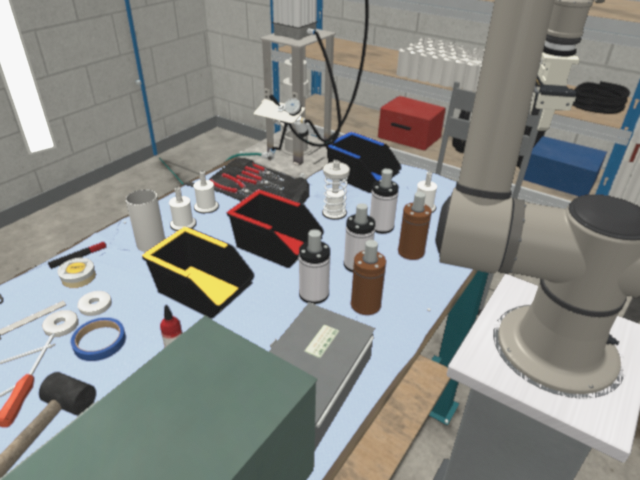

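The top picture shows the three black-capped cylinders with stems at about (283,249), (350,261) and (434,247). The brown look-alikes are at (299,302) and (407,300). The bins sit at yellow (226,168), red (324,180) and blue (508,180). Bystanders: spring unit (423,187), piston (489,277), bottle (167,195). I'll enlarge the middle.

```bash
python3 - <<'E'
import cv2
i=cv2.imread("pics/top0.png")[115:325,185:560]
cv2.imwrite("pics/crop.png",cv2.resize(i,None,fx=2.13,fy=2.13,interpolation=cv2.INTER_CUBIC))
E
```

```text
(no output)
```

View pics/crop.png

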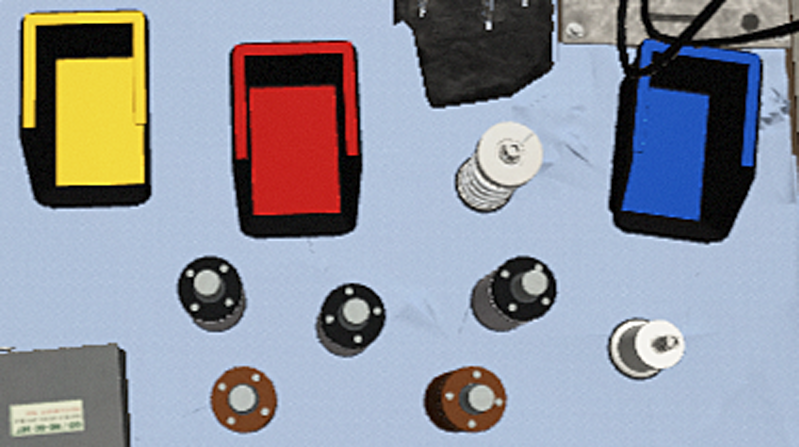

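The crop shows clean stem tops at crop (207,281), (356,310) and (534,281), and all three liners. Cables hang over the blue bin's rear. Next I'll work out positions from these pixels.

```bash
cat > h.py <<'E'
import numpy as np
from scipy.spatial.transform import Rotation as Ro
M=np.array([[ 0.01831688,-0.98842528,0.15059868,0.32488776],[-0.99969622,-0.02058984,-0.01354725,0.07749952],[0.01649125,-0.15030478,-0.98850216,1.1112254]])
f,cx,cy=496.51534,322.94973,239.32348
def un(u,v,z):
    d=M[:,:3]@[(u-cx)/f,(v-cy)/f,1]; return M[:,3]+d*(z-M[2,3])/d[2]
def crop(u,v,z): return un(u/2.13+185-.27,v/2.13+115-.27,z)
def to(obs,p,yaw=None):
    """shift in tool mm to bring TCP to p, turn units to yaw"""
    R=Ro.from_euler("xyz",obs["tool_rot"]); t=R.inv().apply(np.array(p)-obs["tool_pos"])*1000
    return t.round(1)
E
python3 - <<'E'
from h import *
np.set_printoptions(precision=3,suppress=True)
for n,u,v in(("P1",207,281),("P2",356,310),("P3",534,281),("br1",241,398),("br2",482,397)): print(n,crop(u,v,.156)[:2])
print("spring",crop(510,150,.147)[:2],"piston",crop(666,342,.103)[:2])
B={"yel":[(56,59),(132,58),(144,184),(55,187),(22,14),(145,10)],"red":[(249,88),(335,86),(337,213),(252,215),(231,44),(356,41)],"blu":[(636,88),(709,94),(700,221),(622,210),(640,40),(762,56)]}
for n,c in B.items():
    print(n,"floor",[crop(*p,.009)[:2] for p in c[:4]],"rim",[crop(*p,.101)[:2] for p in c[4:]])
E
```

```text
P1 [0.454 0.144]
P2 [0.431 0.008]
P3 [ 0.461 -0.155]
br1 [0.349 0.11 ]
br2 [ 0.354 -0.106]
spring [ 0.586 -0.137] piston [ 0.412 -0.294]
yel floor [array([0.713, 0.325]), array([0.716, 0.243]), array([0.577, 0.224]), array([0.572, 0.318])] rim [array([0.727, 0.34 ]), array([0.734, 0.218])]
red floor [array([0.686, 0.115]), array([0.69 , 0.022]), array([0.55 , 0.018]), array([0.546, 0.108])] rim [array([0.701, 0.131]), array([0.707, 0.006])]
blu floor [array([ 0.696, -0.306]), array([ 0.691, -0.385]), array([ 0.55, -0.37]), array([ 0.56 , -0.286])] rim [array([ 0.715, -0.279]), array([ 0.701, -0.402])]
```

```bash
python3 - <<'E'
from h import *; from cell import robot
np.set_printoptions(precision=3,suppress=True)
print(to(robot.observe(),[.461,-.155,.28]))
# cable low point: top (487,150) vs side ray about (335,145)
S=np.array([[-0.82704766,-0.34542831,0.44347655,0.00459629],[-0.56172492,0.4778389,-0.67537775,0.80615456],[0.02138424,-0.80768141,-0.58923123,0.71801135]])
for z in(.05,.1,.2,.3,.4,.5):
    p=un(487,150,z); c=S[:,:3].T@(p-S[:,3]); print(z,p[:2],"side px",515.73*c[:2]/c[2]+[321.25,241.95])
for n,o,y in(("yel",[.636,.2736],.057),("red",[.61,.064],.048),("blu",[.614,-.33],-.113)):
    print(n,to({"tool_rot":[np.pi,0,0],"tool_pos":np.r_[.461,-.155,.3]},[*o,.3]))
E
```

```text
[ 350.1 -187.2   12. ]
0.05 [ 0.696 -0.3  ] side px [333.775 160.73 ]
0.1 [ 0.679 -0.282] side px [336.261 148.339]
0.2 [ 0.644 -0.247] side px [341.798 120.74 ]
0.3 [ 0.609 -0.211] side px [348.242  88.616]
0.4 [ 0.574 -0.176] side px [355.838  50.755]
0.5 [ 0.539 -0.14 ] side px [364.922   5.471]
yel [ 175.  -428.6   -0. ]
red [ 149. -219.   -0.]
blu [153. 175.   0.]
```

```bash
python3 - <<'E'
import cv2
i=cv2.imread("pics/side0.png")[60:260,220:460]
cv2.imwrite("pics/crop2.png",cv2.resize(i,None,fx=3,fy=3,interpolation=cv2.INTER_CUBIC))
E
```

```text
(no output)
```

View pics/crop2.png

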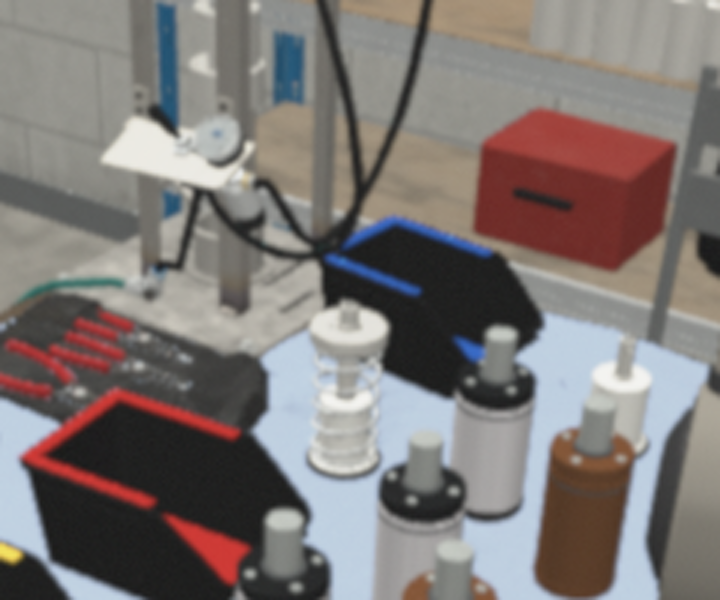

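The side crop shows the cable sagging to about side pixel (328,142), which is z ≈ 0.11 m at the blue bin's back-left corner. I'll place in the front half of that bin. Now I move over P3 and square the yaw.

```bash
python3 -m inch '{"travel":[[44,-23,1],[88,-47,3],[131,-70,4],[175,-94,6],[219,-117,8],[263,-140,9],[306,-164,10],[350,-187,12],[350,-187,12],[350,-187,12],[350,-187,12]],"turn":[1,2,3,4,5.07,5.07,5.07,5.07,5.07,5.07,5.07],"claw":[-1,-1,-1,-1,-1,-1,-1,-1,-1,-1,-1]}' 50
python3 - <<'E'
from cell import robot
import cv2
d=robot.read_camera("side"); cv2.imwrite("pics/s1.png",cv2.resize(d["pixels"][100:320,220:480,::-1],None,fx=3,fy=2.7))
print(robot.observe()["contact_force"])
E
```

```text
time: 1.2
tool_pos: [0.4606, -0.1561, 0.28]
tool_rot: [3.141, 0.001, -0.0]
contact_force: [0.3, -0.4, 0.1]
opening: 0.0918
grip_force: 0.0
[-0.44641    -0.12633457 -0.69528534]
```

View pics/s1.png

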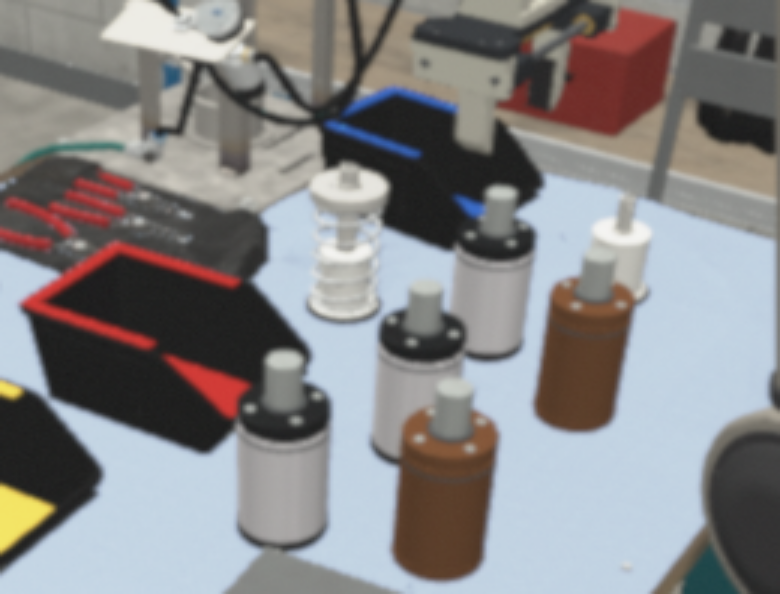

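The gripper is above P3 (stem top at crop (502,190)) and aligned. I'll cross-check the stem positions with both cameras, then descend.

```bash
python3 - <<'E'
from h import *
from scipy.optimize import least_squares as ls
S=np.array([[-0.82704766,-0.34542831,0.44347655,0.00459629],[-0.56172492,0.4778389,-0.67537775,0.80615456],[0.02138424,-0.80768141,-0.58923123,0.71801135]])
def pr(M,f,cx,cy,p):
    c=M[:,:3].T@(p-M[:,3]); return f*c[:2]/c[2]+[cx,cy]
for n,t,s in(("P1",(207,281),(285,356)),("P2",(356,310),(427,288)),("P3",(534,281),(502,190))):
    t=np.array(t)/2.13+[184.7,114.7]; s=np.array(s)/[3,2.7]+[220,100]-.3
    r=ls(lambda p:np.r_[pr(M,f,cx,cy,np.r_[p,.156])-t,pr(S,515.73,321.25,241.95,np.r_[p,.156])-s],[.45,0]); print(n,r.x.round(4),r.fun.round(1))
E
python3 -m inch '{"travel":[[0,0,30],[0,0,60],[0,0,80],[0,0,88],[0,0,88],[0,0,88]],"turn":[0,0,0,0,0,0],"claw":[-1,-1,-1,-1,-1,-1]}'
```

```text
P1 [0.4551 0.1433] [ 0.3 -0.3  0.1  0.7]
P2 [0.4304 0.0084] [-0.3  0.1  0.1 -0.6]
P3 [ 0.4609 -0.1555] [ 0.3 -0.2 -0.   0.7]
time: 1.85
tool_pos: [0.4613, -0.1563, 0.1931]
tool_rot: [3.141, -0.001, -0.001]
contact_force: [-0.7, -0.0, -0.1]
opening: 0.0916
grip_force: 0.0
```

```bash
python3 -m inch '{"travel":[[0,0,0],[0,0,0],[0,0,0],[0,0,0],[0,0,0],[0,0,0],[0,0,0],[0,0,0]],"turn":[0,0,0,0,0,0,0,0],"claw":[1,1,1,1,1,1,1,1]}' 50
```

```text
time: 2.65
tool_pos: [0.4611, -0.1554, 0.1922]
tool_rot: [3.142, 0.0, 0.0]
contact_force: [0.0, 0.7, 0.0]
opening: 0.0323
grip_force: 0.0
```

```bash
python3 -m inch '{"travel":[[0,0,0],[0,0,0],[0,0,0],[0,0,0]],"turn":[0,0,0,0],"claw":[1,1,1,1]}' 50
python3 -m inch '{"travel":[[0,0,-5],[0,0,-15],[0,0,-25],[0,0,-30],[0,0,-30],[0,0,-30],[0,0,-30],[0,0,-30]],"turn":[0,0,0,0,0,0,0,0],"claw":[1,1,1,1,1,1,1,1]}'
python3 - <<'E'
from cell import robot
for k in range(5): print(robot.observe()["contact_force"][2]); robot.read_camera("top")
E
```

```text
time: 3.05
tool_pos: [0.4611, -0.1554, 0.1922]
tool_rot: [3.142, 0.0, 0.0]
contact_force: [0.6, 0.2, -0.3]
opening: 0.0232
grip_force: 50.0
time: 3.85
tool_pos: [0.4609, -0.1554, 0.2219]
tool_rot: [-3.141, 0.001, 0.0]
contact_force: [0.0, 0.1, -1.6]
opening: 0.0232
grip_force: 50.0
-1.553112579600906
-2.269380057470155
-1.7570382287600599
-2.302439390784187
-1.3535308902057788
```

About 1.9 N, so P3 is the empty cylinder and goes to red. Its target is TCP (0.605, 0.064).

```bash
python3 -m inch '{"travel":[[0,0,-30],[0,0,-70],[0,0,-110],[10,-15,-130],[30,-45,-130],[53,-80,-130],[76,-116,-130],[99,-151,-130],[122,-186,-130],[138,-210,-130],[144,-219,-130],[144,-219,-130]],"turn":[0,0,0,0,0,0,0,0,0,0,0,0],"claw":[1,1,1,1,1,1,1,1,1,1,1,1]}'
python3 -m inch '{"travel":[[0,0,0],[0,0,0],[0,0,30],[0,0,70],[0,0,105],[0,0,125],[0,0,135],[0,0,140],[0,0,140]],"turn":[0,0,0,0,0,0,0,0,0],"claw":[1,1,1,1,1,1,1,1,1]}'
```

```text
time: 5.3
tool_pos: [0.6052, 0.0646, 0.3514]
tool_rot: [3.141, 0.001, 0.002]
contact_force: [-0.3, 0.6, -1.4]
opening: 0.023
grip_force: 50.0
time: 6.2
tool_pos: [0.6052, 0.0631, 0.2128]
tool_rot: [3.141, -0.001, -0.0]
contact_force: [0.4, -0.4, -1.8]
opening: 0.0229
grip_force: 50.0
```

```bash
python3 -m inch '{"travel":[[0,0,4],[0,0,7],[0,0,9],[0,0,10],[0,0,11],[0,0,11.5],[0,0,12],[0,0,12],[0,0,12]],"turn":[0,0,0,0,0,0,0,0,0],"claw":[1,1,1,1,1,1,1,1,1]}'
python3 - <<'E'
from cell import robot
for k in range(4): print(robot.observe()["contact_force"][2]); robot.read_camera("top")
E
```

```text
time: 7.1
tool_pos: [0.605, 0.0636, 0.2002]
tool_rot: [3.142, -0.0, 0.0]
contact_force: [0.5, 0.2, -0.7]
opening: 0.0233
grip_force: 50.0
-0.7492962711881413
-0.7080320474353412
-1.4843404787104209
-1.0529163771474899
```

```bash
python3 -m inch '{"travel":[[0,0,0.4],[0,0,0.8],[0,0,0.8],[0,0,0.8]],"turn":[0,0,0,0],"claw":[1,1,1,1]}'
python3 - <<'E'
from cell import robot
for k in range(3): print(robot.observe()["contact_force"][2]); robot.read_camera("top")
E
```

```text
time: 7.7
tool_pos: [0.6052, 0.0637, 0.2002]
tool_rot: [3.142, -0.001, 0.0]
contact_force: [-0.3, -0.3, 4.5]
opening: 0.0232
grip_force: 50.0
4.525725413727389
4.784422811427085
5.305798350720477
```

Seated on the floor (contact force rose to +5 N), so I release and rise.

```bash
python3 -m inch '{"travel":[[0,0,0],[0,0,0],[0,0,0],[0,0,0],[0,0,0],[0,0,-30],[0,0,-70],[0,0,-90],[0,0,-90]],"turn":[0,0,0,0,0,0,0,0,0],"claw":[-0.3,-0.3,-0.3,-0.3,-0.3,-0.3,-0.3,-0.3,-0.3]}'
python3 - <<'E'
from cell import robot; from h import *
print(to(robot.observe(),[.4304,.0084,.29]))
E
```

```text
time: 8.75
tool_pos: [0.6062, 0.0636, 0.293]
tool_rot: [3.141, -0.007, 0.0]
contact_force: [0.5, -0.8, 0.3]
opening: 0.0598
grip_force: 0.0
[-175.8   55.1    1.8]
```

```bash
python3 -m inch '{"travel":[[-35,11,0],[-75,24,0],[-115,36,0],[-150,47,0],[-170,54,0],[-174.6,55,0],[-174.6,55,0],[-174.6,55,30],[-174.6,55,70],[-174.6,55,92],[-174.6,55,98],[-174.6,55,98]],"turn":[0,0,0,0,0,0,0,0,0,0,0,0],"claw":[-0.3,-0.3,-0.3,-0.3,-0.3,-0.3,-0.3,-0.3,-0.3,-0.3,-0.3,-0.3]}'
python3 -m inch '{"travel":[[0,0,0],[0,0,0],[0,0,0],[0,0,0],[0,0,0],[0,0,0],[0,0,0],[0,0,0],[0,0,0]],"turn":[0,0,0,0,0,0,0,0,0],"claw":[1,1,1,1,1,1,1,1,1]}' 50
python3 -m inch '{"travel":[[0,0,-5],[0,0,-15],[0,0,-25],[0,0,-30],[0,0,-30],[0,0,-30],[0,0,-30],[0,0,-30]],"turn":[0,0,0,0,0,0,0,0],"claw":[1,1,1,1,1,1,1,1]}'
python3 - <<'E'
from cell import robot
for k in range(5): print(robot.observe()["contact_force"][2]); robot.read_camera("top")
E
```

```text
time: 9.95
tool_pos: [0.431, 0.0087, 0.1907]
tool_rot: [-3.141, 0.002, 0.001]
contact_force: [0.2, -0.6, 0.1]
opening: 0.0602
grip_force: 0.0
time: 10.85
tool_pos: [0.4307, 0.0083, 0.1917]
tool_rot: [3.141, -0.001, 0.0]
contact_force: [-1.1, -3.9, 4.4]
opening: 0.023
grip_force: 50.0
time: 11.65
tool_pos: [0.4302, 0.0086, 0.2211]
tool_rot: [-3.142, 0.001, 0.0]
contact_force: [0.1, -0.3, -8.5]
opening: 0.0227
grip_force: 50.0
-8.535979315262857
-6.694937323816921
-7.41514739599101
-8.223316381992761
-7.287044074892013
```

About 7.6 N, so P2 is steel and goes to blue at (0.600, -0.328).

```bash
python3 -m inch '{"travel":[[0,0,-20],[0,0,-55],[0,0,-95],[0,5,-125],[5,20,-140],[19,45,-140],[36,78,-140],[55,112,-140],[73,146,-140],[91,180,-140],[108,214,-140],[125,248,-140]],"turn":[0,0,0,0,0,0,0,0,0,0,0,0],"claw":[1,1,1,1,1,1,1,1,1,1,1,1]}'
python3 -m inch '{"travel":[[15,30,0],[30,58,0],[40,78,0],[45,88,0],[45,89,0],[45,89,0],[45,89,25],[45,89,65],[45,89,100],[45,89,125],[45,89,140],[45,89,145]],"turn":[0,0,0,0,0,0,0,0,0,0,0,0],"claw":[1,1,1,1,1,1,1,1,1,1,1,1]}'
python3 -m inch '{"travel":[[0,0,2],[0,0,4],[0,0,4],[0,0,4]],"turn":[0,0,0,0],"claw":[1,1,1,1]}'
python3 - <<'E'
from cell import robot
for k in range(4):
  d=robot.read_camera("top"); print(robot.observe()["contact_force"])
import cv2; cv2.imwrite("pics/t2.png",cv2.resize(d["pixels"][90:310,180:560,::-1],None,fx=2.1,fy=2.1))
E
```

```text
time: 13.1
tool_pos: [0.5559, -0.2408, 0.3607]
tool_rot: [-3.141, 0.001, 0.0]
contact_force: [1.1, 0.5, -6.7]
opening: 0.0232
grip_force: 50.0
time: 14.3
tool_pos: [0.5997, -0.3268, 0.2144]
tool_rot: [-3.139, 0.004, 0.001]
contact_force: [-0.5, 0.6, -6.3]
opening: 0.0234
grip_force: 50.0
time: 14.7
tool_pos: [0.6008, -0.3285, 0.2134]
tool_rot: [3.141, -0.001, 0.0]
contact_force: [0.5, -1.1, -7.4]
opening: 0.0232
grip_force: 50.0
[ 0.33363447 -0.31681627 -7.867422  ]
[-0.47080259  0.00910686 -7.07269629]
[ 0.09372923 -0.51094204 -7.44149911]
[-0.31774735 -0.61995254 -7.30837817]
```

View pics/t2.png

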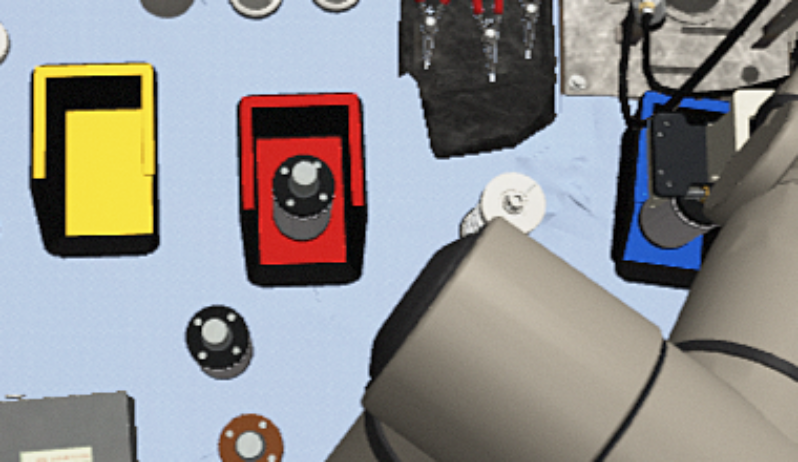

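The picture shows the empty cylinder upright on the red floor at crop (303,195). The heavy one hangs inside the blue bin at crop (670,220), clear of the cable. I'll lower it the last 13 mm.

```bash
python3 -m inch '{"travel":[[0,0,3],[0,0,6],[0,0,9],[0,0,10.5],[0,0,11.5],[0,0,12],[0,0,12.5],[0,0,13],[0,0,13],[0,0,13]],"turn":[0,0,0,0,0,0,0,0,0,0],"claw":[1,1,1,1,1,1,1,1,1,1]}'
python3 - <<'E'
from cell import robot
for k in range(4): print(robot.observe()["contact_force"][2]); robot.read_camera("top")
E
```

```text
time: 15.9
tool_pos: [0.6006, -0.3285, 0.1999]
tool_rot: [3.141, -0.001, 0.0]
contact_force: [-1.0, 0.7, -4.6]
opening: 0.0232
grip_force: 50.0
-4.612921999229535
-4.454683331832428
-4.886099073235398
-4.226444168843343
```

```bash
python3 -m inch '{"travel":[[0,0,0.4],[0,0,0.9],[0,0,0.9],[0,0,0.9]],"turn":[0,0,0,0],"claw":[1,1,1,1]}'
python3 - <<'E'
from cell import robot
for k in range(3): print(robot.observe()["contact_force"][2]); robot.read_camera("top")
E
```

```text
time: 16.5
tool_pos: [0.6008, -0.3286, 0.1998]
tool_rot: [3.14, -0.001, 0.0]
contact_force: [-1.7, 0.9, 4.8]
opening: 0.0231
grip_force: 50.0
4.757359861425121
6.148433339176276
7.079931751416929
```

```bash
python3 -m inch '{"travel":[[0,0,0],[0,0,0],[0,0,0],[0,0,0],[0,0,0],[0,0,-30],[0,0,-70],[0,0,-90],[0,0,-90]],"turn":[0,0,0,0,0,0,0,0,0],"claw":[-0.3,-0.3,-0.3,-0.3,-0.3,-0.3,-0.3,-0.3,-0.3]}'
python3 -m inch '{"travel":[[-10,-30,0],[-23,-75,0],[-37,-120,0],[-50,-165,0],[-64,-210,0],[-78,-255,0],[-92,-300,0],[-105,-345,0],[-119,-390,0],[-133,-430,0],[-142,-462,0],[-145.6,-472,0]],"turn":[0,0,0,0,0,0,0,0,0,0,0,0],"claw":[-0.3,-0.3,-0.3,-0.3,-0.3,-0.3,-0.3,-0.3,-0.3,-0.3,-0.3,-0.3]}'
python3 -m inch '{"travel":[[0,0,0],[0,0,0],[0,0,0],[0,0,0]],"turn":[0,0,0,0],"claw":[-0.3,-0.3,-0.3,-0.3]}'
```

```text
time: 17.55
tool_pos: [0.6015, -0.329, 0.2927]
tool_rot: [3.137, -0.006, 0.0]
contact_force: [0.3, -0.4, 0.1]
opening: 0.0594
grip_force: 0.0
time: 18.75
tool_pos: [0.4531, 0.146, 0.2874]
tool_rot: [-3.141, 0.002, 0.004]
contact_force: [1.1, -1.1, -0.3]
opening: 0.0594
grip_force: 0.0
time: 19.15
tool_pos: [0.4552, 0.1424, 0.2883]
tool_rot: [3.141, 0.0, -0.001]
contact_force: [0.2, -0.3, 0.7]
opening: 0.0598
grip_force: 0.0
```

```bash
python3 -m inch '{"travel":[[0,-1,30],[0,-1,70],[0,-1,90],[0,-1,96],[0,-1,96],[0,-1,96]],"turn":[0,0,0,0,0,0],"claw":[-0.3,-0.3,-0.3,-0.3,-0.3,-0.3]}'
python3 -m inch '{"travel":[[0,0,0],[0,0,0],[0,0,0],[0,0,0],[0,0,0],[0,0,0],[0,0,0],[0,0,0],[0,0,0]],"turn":[0,0,0,0,0,0,0,0,0],"claw":[1,1,1,1,1,1,1,1,1]}' 50
python3 -m inch '{"travel":[[0,0,-5],[0,0,-15],[0,0,-25],[0,0,-30],[0,0,-30],[0,0,-30],[0,0,-30],[0,0,-30]],"turn":[0,0,0,0,0,0,0,0],"claw":[1,1,1,1,1,1,1,1]}'
python3 - <<'E'
from cell import robot
for k in range(5): print(robot.observe()["contact_force"][2]); robot.read_camera("top")
E
```

```text
time: 19.75
tool_pos: [0.4557, 0.1444, 0.1936]
tool_rot: [-3.141, -0.002, -0.0]
contact_force: [-0.6, -0.7, -0.5]
opening: 0.0598
grip_force: 0.0
time: 20.65
tool_pos: [0.4549, 0.1445, 0.1926]
tool_rot: [3.141, -0.0, 0.0]
contact_force: [-0.3, -1.0, 1.6]
opening: 0.0226
grip_force: 50.0
time: 21.45
tool_pos: [0.4546, 0.1445, 0.2221]
tool_rot: [3.141, 0.001, 0.0]
contact_force: [0.5, 0.8, -4.4]
opening: 0.0227
grip_force: 50.0
-4.390764092480758
-4.1315506912034845
-4.411678148510582
-3.7957976228646797
-4.568470198727793
```

About 4.2 N, so P1 is plastic and goes to yellow at (0.628, 0.273).

```bash
python3 -m inch '{"travel":[[0,0,-20],[0,0,-55],[0,0,-95],[5,-3,-125],[20,-14,-140],[48,-35,-140],[80,-60,-140],[112,-84,-140],[142,-106,-140],[163,-121,-140],[173,-128,-140],[173,-128.5,-140]],"turn":[0,0,0,0,0,0,0,0,0,0,0,0],"claw":[1,1,1,1,1,1,1,1,1,1,1,1]}'
python3 -m inch '{"travel":[[0,0,0],[0,0,0],[0,0,25],[0,0,65],[0,0,100],[0,0,125],[0,0,140],[0,0,147],[0,0,149],[0,0,149],[0,0,149]],"turn":[0,0,0,0,0,0,0,0,0,0,0],"claw":[1,1,1,1,1,1,1,1,1,1,1]}'
python3 -m inch '{"travel":[[0,0,3],[0,0,6],[0,0,9],[0,0,10.5],[0,0,11.5],[0,0,12],[0,0,12.5],[0,0,12.5],[0,0,12.5]],"turn":[0,0,0,0,0,0,0,0,0],"claw":[1,1,1,1,1,1,1,1,1]}'
python3 - <<'E'
from cell import robot
for k in range(4): print(robot.observe()["contact_force"][2]); robot.read_camera("top")
E
```

```text
time: 22.9
tool_pos: [0.6286, 0.2739, 0.3605]
tool_rot: [3.141, 0.002, 0.001]
contact_force: [0.2, -0.8, -4.1]
opening: 0.0232
grip_force: 50.0
time: 24.0
tool_pos: [0.6282, 0.2732, 0.215]
tool_rot: [-3.141, -0.002, 0.0]
contact_force: [0.1, 0.4, -3.6]
opening: 0.0232
grip_force: 50.0
time: 24.9
tool_pos: [0.6278, 0.2731, 0.2011]
tool_rot: [3.142, -0.0, 0.0]
contact_force: [-0.2, 0.4, -4.4]
opening: 0.0233
grip_force: 50.0
-4.400827241900305
-3.305342534383165
-4.4209198964400045
-3.4224900884766867
```

```bash
python3 -m inch '{"travel":[[0,0,0.4],[0,0,0.8],[0,0,1.2],[0,0,1.2],[0,0,1.2]],"turn":[0,0,0,0,0],"claw":[1,1,1,1,1]}'
python3 - <<'E'
from cell import robot
for k in range(3): print(robot.observe()["contact_force"][2]); robot.read_camera("top")
E
```

```text
time: 25.6
tool_pos: [0.628, 0.2731, 0.2007]
tool_rot: [-3.141, -0.001, 0.0]
contact_force: [-2.2, -1.2, 4.1]
opening: 0.0226
grip_force: 50.0
4.091080200296529
5.057931592826331
6.152096247444339
```

Seated. I release, rise, and retreat a little to look.

```bash
python3 -m inch '{"travel":[[0,0,0],[0,0,0],[0,0,0],[0,0,0],[0,0,0],[0,0,-30],[0,0,-70],[0,0,-110],[-40,0,-110],[-85,40,-110],[-120,60,-110],[-130,60,-110]],"turn":[0,0,0,0,0,0,0,0,0,0,0,0],"claw":[-0.3,-0.3,-0.3,-0.3,-0.3,-0.3,-0.3,-0.3,-0.3,-0.3,-0.3,-0.3]}'
python3 -m inch '{"travel":[[-30,30,0],[-60,75,0],[-75,120,0],[-80,160,0],[-80,160,0],[-80,160,0],[-80,160,0]],"turn":[0,0,0,0,0,0,0],"claw":[-0.3,-0.3,-0.3,-0.3,-0.3,-0.3,-0.3]}'
python3 - <<'E'
from cell import robot
import cv2
d=robot.read_camera("top"); cv2.imwrite("pics/t3.png",d["pixels"][:,:,::-1])
E
```

```text
time: 26.95
tool_pos: [0.4931, 0.2107, 0.3092]
tool_rot: [3.14, 0.005, -0.001]
contact_force: [-0.3, 0.2, 0.1]
opening: 0.0594
grip_force: 0.0
time: 27.65
tool_pos: [0.4184, 0.0538, 0.31]
tool_rot: [-3.141, -0.001, 0.001]
contact_force: [-0.5, -0.1, 0.7]
opening: 0.0599
grip_force: 0.0
```

View pics/t3.png

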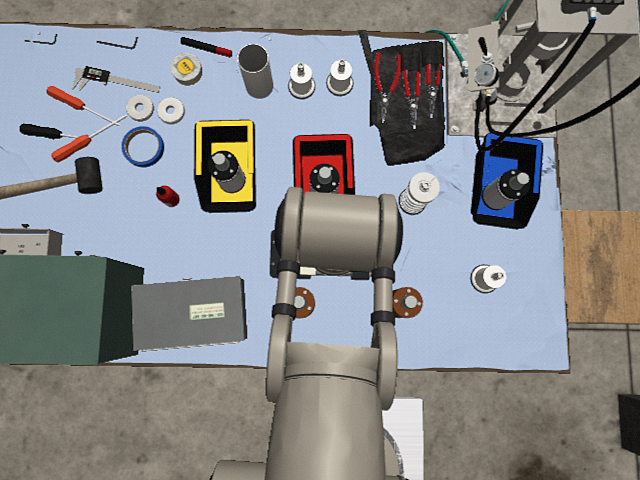

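All three stand upright on their liners: yellow stem at (219,158), red at (323,178), blue at (521,178). The bystanders have not moved and the arm is clear.

```bash
python3 -c "
from cell import robot
print(robot.hand_in())"
```

```text
the job is handed in; nothing more can be done
None
```

I sorted the three cylinders by lifted weight and stood each in its bin: empty (about 1.9 N) in red, plastic piston (about 4.2 N) in yellow, steel piston (about 7.6 N) in blue; the job was handed in at about 28 s, and no verdict came back.

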